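Refit the desk radio's volume knob and hold it pressed

TASK

The round volume knob has come off the desk radio and lies in front of it. Pick it up, turn it until its D-shaped hole matches the flat on the radio's D-shaped shaft and push it fully home; the shaft is also the on switch, so then press knob and shaft right down together and keep them there: finish with the gripper still holding the knob pressed down. Leave the eraser, the pencil and the pen cup where they are.

Things in the scene. Friction and masses are not known exactly. Their poses are not given: they have to be found in the camera images.
- knob_mid (a point): Centre of the loose knob, half-way up (14 mm above its underside). Black knurled cylinder, 40 mm in diameter, 28 mm high, some 90 g, bright metal cap; it stands upright on the desk, hole downwards. z is its axis, upward; x points along the red pointer line on its cap. The knob is home when the shaft's end meets the end of its hole: knob_mid is then 6 mm below shaft_tip.
- knob_hole (a point): Mouth of the knob's D-shaped hole on its axis, 5 mm above its underside (which has a recess 30 mm wide, 5 mm deep); axes as knob_mid. Hole 11.4 mm round, its flat 2.1 mm from the axis on the +x side, under the red pointer; 15 mm deep from here. From 4 mm in, springy ribs grip the shaft: sliding on takes some 4 to 8 N, so the shaft may sink to its stop before the knob slides home.
- shaft_tip (a point): Centre of the end face of the radio's upright brass D-shaft, inside an arc of white ticks. 10 mm round, flat 1.5 mm from the axis on the +x side; end chamfered 1 mm. Turned right within 0.15 rad it enters freely. Ends 25 mm above the radio's top panel. z: its axis, upward; x: out of the flat. It turns (0.008 N m of friction, the volume) and can be pressed down. Nut 4.5 mm high at its foot.
- radio: Desk radio with light wooden case and black top panel, 120 x 220 x 70 mm, fixed to the desk; origin under its centre. Its -x side is the front with loudspeaker cloth and display; Yaw within 0.25 rad. The shaft stands at x = -8 mm, y = +55 mm. Nothing else on the panel is higher than 3 mm.
- shaft (a joint): How far the shaft is pressed down, in m: 0 at rest, 0.003 at its stop. A spring pushes it up with 2 N at rest and 5 N at the stop. With the knob home the knob's underside is 5 mm above the panel at rest and 2 mm when pressed to the stop.
- eraser: White eraser in a blue sleeve, 23 x 52 x 14 mm, lying on the desk to the left of the knob; origin under its centre. Bystander.
- pencil: Yellow pencil, 8 x 140 x 8 mm, lying on the desk beyond the eraser, at the left; origin under its centre. Bystander.
- pen_cup: Black and red round pen cup with pens, 83 mm in diameter, 165 mm high, at the right of the radio; origin under its centre. Bystander.

How it is judged:
By the outcome, as a careful person would: the job done as asked, in the order asked, and still so for the second after the job is handed in, while the arm keeps its last pose, push and grip.
It also fails if it takes over 35 s, if anything falls off the work surface, if the arm or the gripper's body presses on something with over 40 N, if the wrist force passes 120 N, or if a joint passes its speed limit or range.

ROBOT

A 7-joint arm with a two-finger parallel gripper is mounted at the origin on a cart in front of the work surface, level with it; the furniture and walls round the work are solid. World frame = base frame: x ahead of the robot, y to its left, z up, the work surface at z = 0. Lengths are in m, angles in rad, forces in N, time in s.
With the tool pointing down it reaches from about 0.4 to 0.875 m from the base axis. Payload 19.3 kg.
Tool frame: the origin (TCP) lies midway between the tips of the shut fingers; the grasp point (between the pads) lies 19 mm behind it; z points along the fingers, y is the line along which they close (so a half turn about z gives the same grasp; the last joint's range is limited). The gripper opens to 85 mm and grips with 20 to 120 N. Pads are 22 mm wide; open, the fingers measure 114 mm over their backs; the gripper's body (76 mm by 85 mm) begins 54 mm behind the grasp point. The pads swing forward as they close: fully open they stand 13 mm farther back than shut.
Start: joints at [1.139, 0.521, -0.036, 1.599, 0.021, 1.021, -0.113], TCP at [0.221, -0.585, 0.231] pointing down, gripper open.
Joint ranges: [-2.91, 2.91], [-0.3, 2.13], [-1.5, 1.42], [0.17, 2.43], [-1.26, 4.41], [0.16, 1.93], [-2.52, 2.52]. Speed limits (rad/s): [1.89, 1.89, 2.39, 2.39, 3.01, 3.01, 3.01].

INTERFACE

Orientations are given as [roll, pitch, yaw] about the fixed x, y, z axes, in that order (R = Rz(yaw) Ry(pitch) Rx(roll)).
In Python, from workcell import bot gives the robot as it stands.
- The arm moves only by the tool move_arm, never from a script. Its argument "moves" is a list that holds one entry, the list of rows, each a list of 7 numbers: the opening, from 0 (shut) to 1 (fully open), then the shift along the tool's x, y, z in units of 1000 mm (1.0 is 1000 mm), then the turn, a rotation vector about the tool's x, y, z in units of 2 pi rad (1.0 is 2 pi rad). A call has 1 to 5 rows; each row is the pose to reach, as a shift and turn from the pose commanded when the call began, along the tool's axes at that moment, turning the shorter way round; what a row does not reach only later rows make up. A row lasts 1/10 s, in which the tool goes at most 50 mm and 8.59 degrees, less where a joint would pass 70% of its speed; a pose out of reach is approached as far as the arm can. A call with a number of a shift or a turn outside -1 to 1 is refused whole. A call with a gripper value outside its range is refused whole. The fingers move at their own pace and stop on an object; "force" is the grip in N (left out, the last holds). Time passes only in rows, so rows that repeat a pose let the fingers close. It gives the time, the measured TCP pose, the force, the opening and the grip force at its end, in the units of the state.
- bot.observe(): the state, without advancing time (a new reading comes with each control period).
- bot.grab_frame(name): name is "scene" or "top" or "wrist"; returns the picture (384x512x3 uint8, red, green, blue); there is no depth.
- bot.camera_params(name): a dict with "vertical_fov" (degrees; the focal length in pixels is half the picture's height over the tangent of half this angle, whatever the lens; pixels are square), "cx", "cy" (the principal point, pixels), "R" (3x3) and "t" (3): a world point X has camera coordinates R X + t. Camera axes: x right, y down, z forward; pixel columns grow to the right and rows downward; lengths in m; the calibration is good to about 2 mm. The wrist camera is an equidistant fisheye: a pixel r from the principal point sees the ray r / f radians off the axis. A picture is of the moment at which its call begins: read the wrist's pose just before it. camera_params takes no time and is no camera call; for the wrist camera it gives the pose at the moment of the call.
- bot.job_done(): hands the job in; it is judged then, once.
The state is a dict: "clock": time; "qpos": joint angles; "qd": joint speeds; "joint_efforts": joint torques, N m; "position": TCP position; "tool_rot": TCP orientation; "force": force on the tool from outside, world axes, zero at the start; "moment": the same for the moment, N m; "grip_width": finger opening in m; "finger_force": force on a finger pad.
Only numpy, scipy, OpenCV 4.12 (cv2) and the standard library are available. Lean on these libraries where they do the work, as an engineer would, in place of code of your own. Each camera call takes 0.05 s, during which the arm holds its last target. There are 200 camera calls.

## Working session

There is one attempt and no reset: what is moved stays moved. The work goes in short steps, Python scripts to look and compute and a tool call to move; the robot and the scene stay as the last step left them, time stands still between calls to the robot, and variables do not carry over. Pictures are saved under pics/ and viewed, at most 10 in all, crops included, and the job is handed in when it is done.

Besides the shell and the picture viewer there is one more tool, called after ">>>" in YAML: its name, and indented under it one key for each argument. move_arm: Moves the arm, as the interface text tells. Shifts and turns lie within -1 to 1; 1 stands for 1000 mm of shift or 2 pi rad of turn. Its arguments: {"type":"object","properties":{"moves":{"type":"array"},"force":{"type":"number"}},"required":["moves"]}

```bash
ls; mkdir -p pics
python3 - <<'E'
from workcell import bot
import cv2,numpy as np
s=bot.observe();print({k:np.round(v,3).tolist() for k,v in s.items()})
for n in("scene","top"):
    c=bot.camera_params(n);print(n,c)
    cv2.imwrite(f"pics/{n}0.png",bot.grab_frame(n)[:,:,::-1])
E
```

```text
pics
{'clock': 0.0, 'qpos': [1.139, 0.522, -0.036, 1.6, 0.021, 1.021, -0.113], 'qd': [0.0, 0.001, 0.001, 0.0, -0.001, 0.0, -0.001], 'joint_efforts': [0.001, -92.71, 1.98, -36.993, 0.018, 0.008, -0.0], 'position': [0.221, -0.584, 0.231], 'tool_rot': [-3.14, 0.0, 0.362], 'force': [0.818, -0.077, -0.251], 'moment': [0.007, 0.005, -0.015], 'finger_force': 0.0, 'grip_width': 0.085}
scene {'vertical_fov': 44.83317742545584, 'cx': 256.9916653122017, 'cy': 200.23106828756042, 'R': array([[-0.53581673, -0.84416502,  0.01690741],
       [-0.51252842,  0.30927341, -0.80103969],
       [ 0.67098067, -0.43787599, -0.59837242]]), 't': array([0.41916939, 0.31364993, 0.74450317])}
top {'vertical_fov': 42.92676724094379, 'cx': 251.9873797419708, 'cy': 187.73908823772072, 'R': array([[ 0.02261909, -0.9995543 ,  0.01948273],
       [-0.98297909, -0.02578946, -0.18189834],
       [ 0.18231971, -0.01503674, -0.98312431]]), 't': array([0.12544604, 0.57009772, 0.97474172])}
```

```bash
python3 -c "
import cv2,numpy as np
a=cv2.imread('pics/top0.png');cv2.imwrite('pics/top0b.png',cv2.resize(a,(768,576),interpolation=3))
a=cv2.imread('pics/scene0.png');cv2.imwrite('pics/scene0b.png',cv2.resize(a,(768,576),interpolation=3))"
```

```text
(no output)
```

View pics/top0b.png

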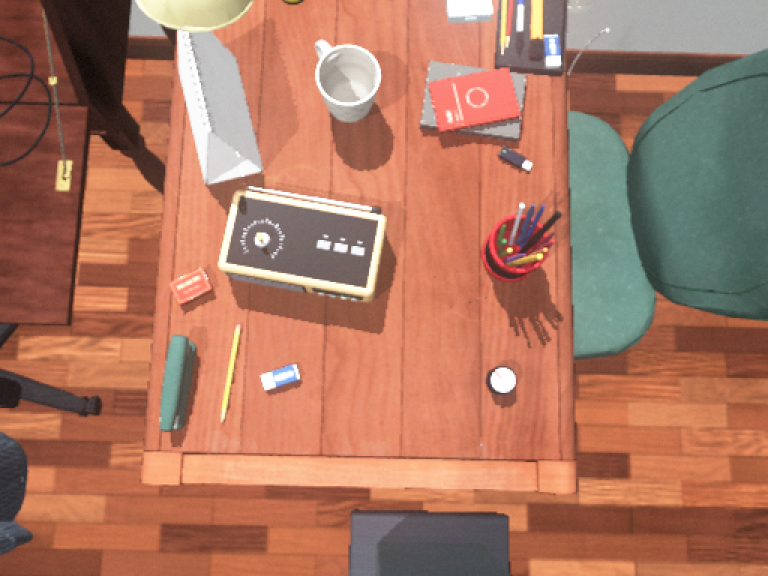

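View pics/scene0b.png

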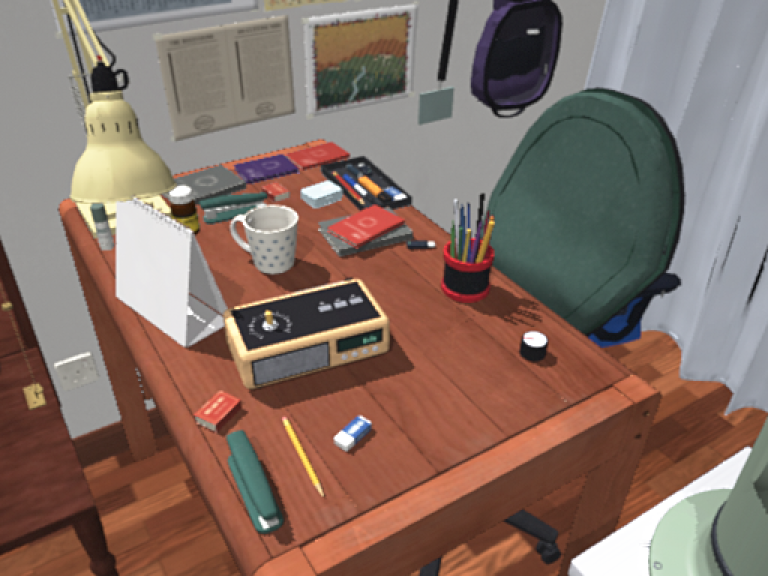

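The top view shows the knob's bright cap at about (335,253) and the shaft at (175,160) in original pixels. The scene view shows the knob upright at (356,226) and the brass shaft at (179,215), and the cup, eraser and pencil are clear of both. I can't see the pointer or the flat at this scale, so I'll use the wrist camera up close.

```bash
cat > h.py <<'E'
from workcell import bot
import cv2,numpy as np
from scipy.spatial.transform import Rotation as Ro
def ray(n,uv,c=None):
    c=c or bot.camera_params(n);R,t=np.array(c["R"]),np.array(c["t"])
    f=192/np.tan(np.radians(c["vertical_fov"]/2))
    d=(np.array(uv,float)-[c["cx"],c["cy"]])/f
    if n=="wrist":
        th=np.linalg.norm(d);v=np.r_[d*np.sinc(th/np.pi)/np.sinc(th/np.pi)*(np.sin(th)/max(th,1e-9)),np.cos(th)]
    else: v=np.r_[d,1]
    return -R.T@t,R.T@v
def onz(n,uv,z,c=None):
    o,d=ray(n,uv,c);return o+d*(z-o[2])/d[2]
def pix(n,X,c=None):
    c=c or bot.camera_params(n);p=np.array(c["R"])@X+c["t"]
    f=192/np.tan(np.radians(c["vertical_fov"]/2));r=np.hypot(p[0],p[1])
    k=np.arctan2(r,p[2])/r if n=="wrist" else 1/p[2]
    return np.array([c["cx"],c["cy"]])+f*k*p[:2]
def st():
    s=bot.observe();return s,np.array(s["position"]),Ro.from_euler("xyz",s["tool_rot"])
def go(pos,yaw):
    """move numbers to TCP pos, pointing down with the given yaw"""
    s,p,R=st();T=Ro.from_euler("xyz",[np.pi,0,yaw])
    print("shift",np.round(R.inv().apply(np.array(pos)-p),4),"turn",np.round((R.inv()*T).as_rotvec()/2/np.pi,4),"clock",s["clock"],"yaw",np.round(s["tool_rot"],3))
E
python3 - <<'E'
from h import *
T=cv2.imread('pics/top0.png');S=cv2.imread('pics/scene0.png')
def blob(I,x0,y0,x1,y1):
    g=I[y0:y1,x0:x1].min(2);m=(g>120).astype('uint8');n,l,s,c=cv2.connectedComponentsWithStats(m)
    i=1+s[1:,4].argmax();return c[i]+[x0,y0],s[i]
a,sa=blob(T,318,238,350,268);b,sb=blob(S,342,215,370,245);print(a,sa,b,sb)
print(onz("top",a,.028),onz("scene",b,.028))
print("shaft",onz("top",(174.5,159.5),.095),onz("scene",(179,210),.095))
# panel of the radio (dark) in top view
m=((T[125:205,140:262].max(2)<75)*255).astype('uint8')
cs=max(cv2.findContours(m,0,2)[0],key=cv2.contourArea)
q=cv2.boxPoints(cv2.minAreaRect(cs))+[140,125];P=[onz("top",u,.07) for u in q];print(q,np.round(P,3))
w=np.array(bot.camera_params("wrist")["R"]);c=bot.camera_params("wrist");s,p,R=st()
print("cam in tool",R.inv().apply(-w.T@c["t"]-p),R.inv().apply(w.T[:,2]),c["vertical_fov"])
E
```

```text
[335.01680672 252.96218487] [  9   7  17  17 238] [356.27407407 225.57037037] [  7   6  16  10 135]
[ 0.43621856 -0.03883099  0.028     ] [ 0.43386827 -0.04017516  0.028     ]
shaft [0.61272377 0.29815246 0.095     ] [0.60745254 0.30387448 0.095     ]Traceback (most recent call last):
  File "<stdin>", line 11, in <module>
ValueError: max() iterable argument is empty
```

Run:
```python
from h import *
c=bot.camera_params("wrist");w=np.array(c["R"]);s,p,R=st()
print("cam in tool",R.inv().apply(-w.T@c["t"]-p),R.inv().apply(w.T[:,2]),c["vertical_fov"],c["cx"],c["cy"])
go([.435,-.0395,.16],.362)
```

```text
cam in tool [ 0.08334618 -0.00097985 -0.14368837] [-3.23348459e-01 -9.04199607e-04  9.46279534e-01] 65.70646984690485 257.8075552299795 194.93168522725824
shift [ 0.3929 -0.4337  0.0712] turn [-0.0002  0.     -0.    ] clock 0.1 yaw [-3.141  0.     0.362]
```

>>> move_arm:
  moves:
    - [[1, 0.393, -0.434, 0.071, 0, 0, 0], [1, 0.393, -0.434, 0.071, 0, 0, 0], [1, 0.393, -0.434, 0.071, 0, 0, 0], [1, 0.393, -0.434, 0.071, 0, 0, 0], [1, 0.393, -0.434, 0.071, 0, 0, 0]]

```text
clock: 0.6
position: [0.3121, -0.3515, 0.2009]
tool_rot: [-3.141, 0.0, 0.362]
force: [2.2, -0.2, 0.3]
grip_width: 0.0855
finger_force: 0.0
```

Run:
```python
from h import *
go([.435,-.0395,.16],.362)
```

```text
shift [ 0.2254 -0.2484  0.0409] turn [-0.      0.     -0.0001] clock 0.6 yaw [-3.141  0.     0.362]
```

>>> move_arm:
  moves:
    - [[1, 0.225, -0.248, 0.041, 0, 0, 0], [1, 0.225, -0.248, 0.041, 0, 0, 0], [1, 0.225, -0.248, 0.041, 0, 0, 0], [1, 0.225, -0.248, 0.041, 0, 0, 0], [1, 0.225, -0.248, 0.041, 0, 0, 0]]

```text
clock: 1.1
position: [0.4031, -0.1208, 0.1707]
tool_rot: [3.141, -0.0, 0.361]
force: [3.0, -1.1, 0.3]
grip_width: 0.0855
finger_force: 0.0
```

Run:
```python
from h import *
go([.435,-.0395,.15],.362)
```

```text
shift [ 0.0586 -0.0647  0.0207] turn [ 0.     -0.     -0.0001] clock 1.1 yaw [ 3.141 -0.     0.361]
```

>>> move_arm:
  moves:
    - [[1, 0.059, -0.065, 0.021, 0, 0, 0], [1, 0.059, -0.065, 0.021, 0, 0, 0], [1, 0.059, -0.065, 0.021, 0, 0, 0], [1, 0.059, -0.065, 0.021, 0, 0, 0]]

```text
clock: 1.5
position: [0.4348, -0.0404, 0.1495]
tool_rot: [-3.141, 0.001, 0.364]
force: [-0.3, -0.5, 0.2]
grip_width: 0.0852
finger_force: 0.0
```

Run:
```python
from h import *
go([.435,-.0395,.15],.362)
c=bot.camera_params("wrist");I=bot.grab_frame("wrist")[:,:,::-1];cv2.imwrite("pics/w1.png",I)
print(pix("wrist",np.array([.435,-.0395,.028]),c))
np.save("w1.npy",c,allow_pickle=True)
```

```text
shift [ 0.0005 -0.0007 -0.0005] turn [-0.0001  0.0002  0.0003] clock 1.5 yaw [-3.141e+00  1.000e-03  3.640e-01]
[258.43391509 186.90913725]
```

View pics/w1.png

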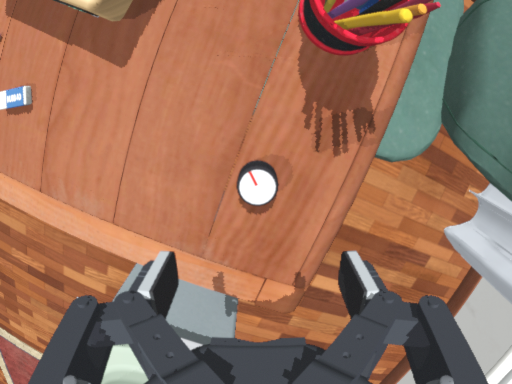

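The wrist view shows the knob cap centred near (258,187). Its red pointer runs from the centre up-left to about (251,171).

Run:
```python
from h import *
c=np.load("w1.npy",allow_pickle=True).item();I=cv2.imread("pics/w1.png").astype(int)
x0,y0=230,155;K=I[y0:215,x0:290]
w=(K[:,:,1]>150)&(K[:,:,0]>150);b,g,r=K[:,:,0],K[:,:,1],K[:,:,2]
capm=((r>140)&(g>140)).astype('uint8');h=max(cv2.findContours(capm,0,2)[0],key=cv2.contourArea)
h=cv2.convexHull(h);el=cv2.fitEllipse(h);ctr=np.array(el[0])+[x0,y0];print(el,ctr)
fill=np.zeros_like(capm);cv2.fillConvexPoly(fill,h,1);fill=cv2.erode(fill,np.ones((2,2),np.uint8))
wt=np.clip(r-(g+b)/2-15,0,None)*fill;ys,xs=np.nonzero(wt);ws=wt[ys,xs]
P=np.array([onz("wrist",(x+x0,y+y0),.028,c)[:2] for x,y in zip(xs,ys)])
C=onz("wrist",ctr,.028,c);D=P-C[:2];m=(D*ws[:,None]).sum(0)/ws.sum()
mu=P-np.average(P,axis=0,weights=ws);ev,V=np.linalg.eigh((mu*ws[:,None]).T@mu);v=V[:,1]*np.sign(V[:,1]@m)
print(len(ws),"C",C,"mean",m,"ang mean",np.arctan2(m[1],m[0]),"pca",np.arctan2(v[1],v[0]), "edges",np.linalg.norm(D,axis=1).max())
```

```text
((27.04403305053711, 31.598785400390625), (35.4287223815918, 36.8743782043457), 87.54469299316406) [257.04403305 186.5987854 ]
53 C [ 0.43482151 -0.03817907  0.028     ] mean [0.00606224 0.00650294] ang mean 0.8204565689781309 pca 0.8075329041174764 edges 0.015544404919993673
```

Run:
```python
from h import *
go([.4348,-.0385,.006],.362)
```

```text
shift [ 0.0013 -0.0026  0.1437] turn [ 0.      0.0001 -0.    ] clock 1.55 yaw [3.142e+00 1.000e-03 3.620e-01]
```

>>> move_arm:
  moves:
    - [[1, 0.001, -0.002, 0.05, 0, 0, 0], [1, 0.001, -0.002, 0.1, 0, 0, 0], [1, 0.001, -0.002, 0.13, 0, 0, 0], [1, 0.001, -0.002, 0.143, 0, 0, 0], [1, 0.001, -0.002, 0.143, 0, 0, 0]]
  force: 60

```text
clock: 2.05
position: [0.4339, -0.0399, 0.0055]
tool_rot: [-3.141, 0.003, 0.36]
force: [-0.7, 0.3, 0.5]
grip_width: 0.0854
finger_force: 0.0
```

>>> move_arm:
  moves:
    - [[0.6, 0, 0, 0, 0, 0, 0], [0.4, 0, 0, 0, 0, 0, 0], [0.2, 0, 0, 0, 0, 0, 0], [0.2, 0, 0, 0, 0, 0, 0], [0.2, 0, 0, 0, 0, 0, 0]]
  force: 60

```text
clock: 2.55
position: [0.4358, -0.0391, 0.0081]
tool_rot: [3.141, -0.002, 0.361]
force: [-3.7, -0.3, 23.3]
grip_width: 0.0384
finger_force: 57.4
```

>>> move_arm:
  moves:
    - [[0.2, 0, 0, -0.02, 0, 0, 0], [0.2, 0, 0, -0.06, 0, 0, 0], [0.2, 0, 0, -0.11, 0, 0, 0], [0.2, 0, 0, -0.16, 0, 0, 0], [0.2, 0, 0, -0.21, 0, 0, 0]]

```text
clock: 3.05
position: [0.4346, -0.0388, 0.2196]
tool_rot: [3.141, -0.001, 0.362]
force: [0.8, -0.6, -1.5]
grip_width: 0.0383
finger_force: 61.3
```

Run:
```python
from h import *
go([.610,.300,.215],.362)
c=bot.camera_params("wrist");I=bot.grab_frame("wrist")[:,:,::-1];cv2.imwrite("pics/w2.png",I)
s,p,R=st();np.save("w2.npy",dict(c=c,p=p,R=R.as_matrix()),allow_pickle=True);print(s["finger_force"],s["grip_width"],s["force"])
u=pix("wrist",p+[0,0,.02],c);print(u);x,y=(u-[80,60]).astype(int)
cv2.imwrite("pics/w2c.png",cv2.resize(I[y:y+120,x:x+160],None,fx=5,fy=5,interpolation=3))
print(x,y)
```

```text
shift [ 0.2839 -0.2548  0.0048] turn [ 0.     -0.0001 -0.    ] clock 3.05 yaw [ 3.141e+00 -1.000e-03  3.620e-01]
61.32755186408758 0.038314049053027995 [ 4.17654395  0.14611417 11.8551523 ]
[262.04248513 276.60452473]
182 216
```

View pics/w2c.png

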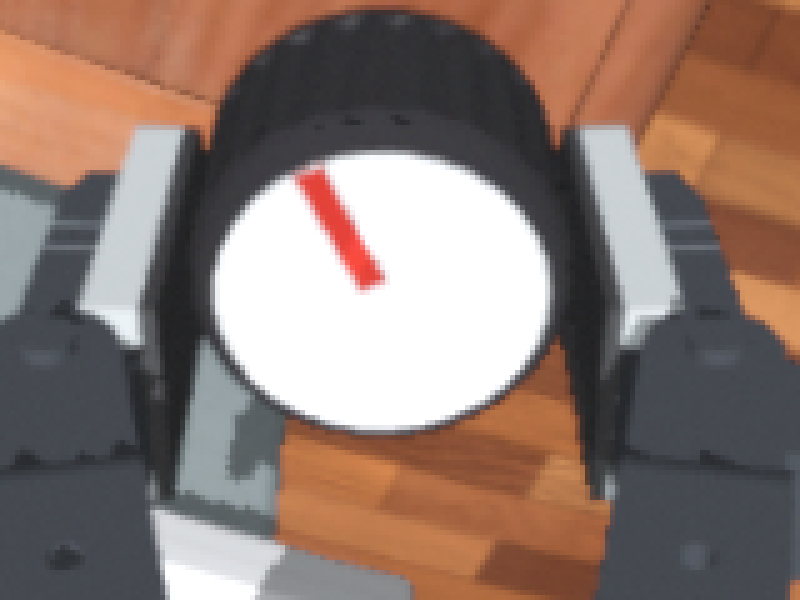

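The knob is held squarely between the pads with its cap centred at (258,274) in full-image pixels. The pointer runs up-left to (244,250).

```bash
cat >> h.py <<'E'
def cap(I,x0,y0,x1,y1,fn):
    """cap hull centre and pointer via fn(uv)->plane point (2)"""
    K=I[y0:y1,x0:x1].astype(int);b,g,r=K[:,:,0],K[:,:,1],K[:,:,2]
    m=((r>185)&(g>185)&(b>185)).astype('uint8');h=cv2.convexHull(max(cv2.findContours(m,0,2)[0],key=cv2.contourArea))
    H=np.array([fn(u+[x0,y0]) for u in h[:,0]],np.float32);C,Rr=cv2.minEnclosingCircle(H);e=cv2.fitEllipse(H*1000)
    f=np.zeros_like(m);cv2.fillConvexPoly(f,h,1);wt=np.clip(r-(g+b)/2-40,0,None)*f;ys,xs=np.nonzero(wt);w=wt[ys,xs]
    P=np.array([fn((x+x0,y+y0)) for x,y in zip(xs,ys)]);mu=np.average(P,axis=0,weights=w);D=P-mu
    V=np.linalg.eigh((D*w[:,None]).T@D)[1][:,1];C=np.array(e[0])/1000;V=V*np.sign(V@(mu-C))
    return C,e,np.arctan2(V[1],V[0]),np.arctan2(*(mu-C)[::-1])
E
python3 - <<'E'
from h import *
c=np.load("w1.npy",allow_pickle=True).item()
print("w1",cap(cv2.imread("pics/w1.png"),230,155,290,215,lambda u:onz("wrist",u,.028,c)[:2]))
d=np.load("w2.npy",allow_pickle=True).item();R=d["R"]
for zt in(-.018,-.020,-.022):
    def fn(u):
        o,v=ray("wrist",u,d["c"]);o=R.T@(o-d["p"]);v=R.T@v;return (o+v*(zt-o[2])/v[2])[:2]
    print(zt,cap(cv2.imread("pics/w2.png"),221,240,295,305,fn))
E
```

```text
w1 (array([ 0.4345347 , -0.03827753]), ((434.5346984863281, -38.27752685546875), (33.663307189941406, 33.97090530395508), 96.34935760498047), np.float64(0.8109363096777114), np.float64(0.8036938925610737))
-0.018 (array([-0.00060372, -0.00190698]), ((-0.6037226915359497, -1.9069832563400269), (32.085636138916016, 32.5139045715332), 94.85955810546875), np.float64(-0.4398969015325028), np.float64(-0.4460401434640055))
-0.02 (array([ 0.00078819, -0.00189883]), ((0.7881907224655151, -1.8988280296325684), (31.54320526123047, 31.9642333984375), 94.85953521728516), np.float64(-0.4398969015325028), np.float64(-0.4460400934160771))
-0.022 (array([ 0.0021801 , -0.00189067]), ((2.1801044940948486, -1.8906723260879517), (31.00077247619629, 31.41456413269043), 94.85951232910156), np.float64(-0.4398969015325031), np.float64(-0.44604010953626877))
```

>>> move_arm:
  moves:
    - [[0.2, 0.284, -0.255, 0.005, 0, 0, 0], [0.2, 0.284, -0.255, 0.005, 0, 0, 0], [0.2, 0.284, -0.255, 0.005, 0, 0, 0], [0.2, 0.284, -0.255, 0.005, 0, 0, 0], [0.2, 0.284, -0.255, 0.005, 0, 0, 0]]

```text
clock: 3.6
position: [0.5507, 0.185, 0.2141]
tool_rot: [3.141, -0.001, 0.361]
force: [0.8, -1.3, -1.4]
grip_width: 0.0385
finger_force: 61.3
```

Run:
```python
from h import *
go([.610,.300,.215],.362)
```

```text
shift [ 0.0962 -0.0866 -0.0009] turn [ 0.0001 -0.0001 -0.0001] clock 3.6 yaw [ 3.141e+00 -1.000e-03  3.610e-01]
```

>>> move_arm:
  moves:
    - [[0.2, 0.096, -0.087, 0, 0, 0, 0], [0.2, 0.096, -0.087, 0, 0, 0, 0], [0.2, 0.096, -0.087, 0, 0, 0, 0], [0.2, 0.096, -0.087, 0, 0, 0, 0], [0.2, 0.096, -0.087, 0, 0, 0, 0]]

```text
clock: 4.1
position: [0.6087, 0.2987, 0.2133]
tool_rot: [3.141, 0.001, 0.362]
force: [-0.1, -0.9, -1.1]
grip_width: 0.0385
finger_force: 61.3
```

Run:
```python
from h import *
c=bot.camera_params("wrist");s,p,R=st();I=bot.grab_frame("wrist")[:,:,::-1];cv2.imwrite("pics/w3.png",I)
np.save("w3.npy",dict(c=c,p=p,R=R.as_matrix()),allow_pickle=True);print(p,s["tool_rot"],s["force"])
u=pix("wrist",np.array([.61,.3,.095]),c);print(u)
x,y=(u-[60,45]).astype(int);print(x,y)
cv2.imwrite("pics/w3c.png",cv2.resize(I[y:y+90,x:x+120],None,fx=6,fy=6,interpolation=3))
```

```text
[0.60873102 0.29868516 0.2133371 ] [3.14137929e+00 5.71007582e-04 3.62373544e-01] [-0.06083527 -0.92072044 -1.08221015]
[258.29523267 186.80457411]
198 141
```

View pics/w3c.png

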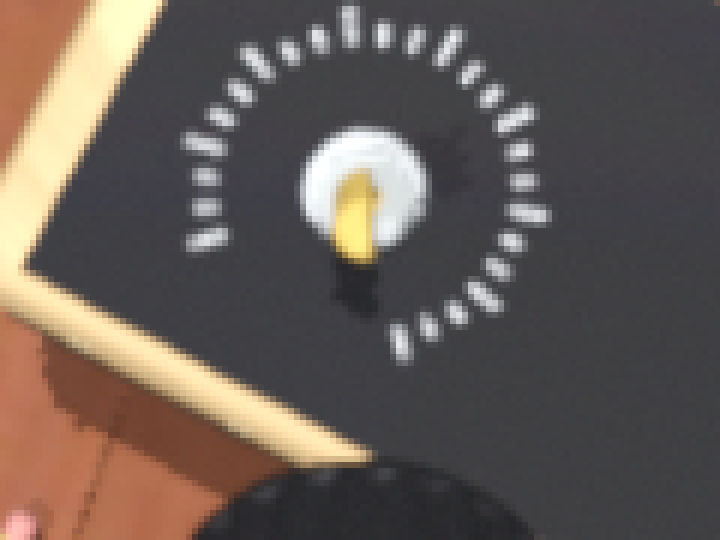

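The brass shaft rises from the nut at about (258,172), and its end face is near (257,181). It looks narrowed left to right, so the flat is on one side, but I need a closer view to tell which. I'll move in and back so the shaft is seen closer and more from above.

>>> move_arm:
  moves:
    - [[0.2, -0.045, 0, 0.03, 0, 0, 0], [0.2, -0.045, 0, 0.07, 0, 0, 0], [0.2, -0.045, 0, 0.09, 0, 0, 0], [0.2, -0.045, 0, 0.093, 0, 0, 0], [0.2, -0.045, 0, 0.093, 0, 0, 0]]

```text
clock: 4.65
position: [0.5673, 0.2819, 0.1213]
tool_rot: [3.141, -0.0, 0.361]
force: [1.1, -0.3, -0.6]
grip_width: 0.0381
finger_force: 61.3
```

Run:
```python
from h import *
c=bot.camera_params("wrist");s,p,R=st();I=bot.grab_frame("wrist")[:,:,::-1];cv2.imwrite("pics/w4.png",I)
np.save("w4.npy",dict(c=c,p=p,R=R.as_matrix()),allow_pickle=True);print(p,s["tool_rot"],s["force"])
u=pix("wrist",np.array([.61,.3,.095]),c);print(u)
x,y=(u-[40,30]).astype(int);print(x,y)
cv2.imwrite("pics/w4c.png",cv2.resize(I[y:y+60,x:x+80],None,fx=10,fy=10,interpolation=0))
```

```text
[0.5673192  0.28194027 0.12125952] [ 3.14137249e+00 -2.69246349e-04  3.60650143e-01] [ 1.13006816 -0.2592249  -0.56835159]
[256.68957661 160.77745043]
216 130
```

View pics/w4c.png

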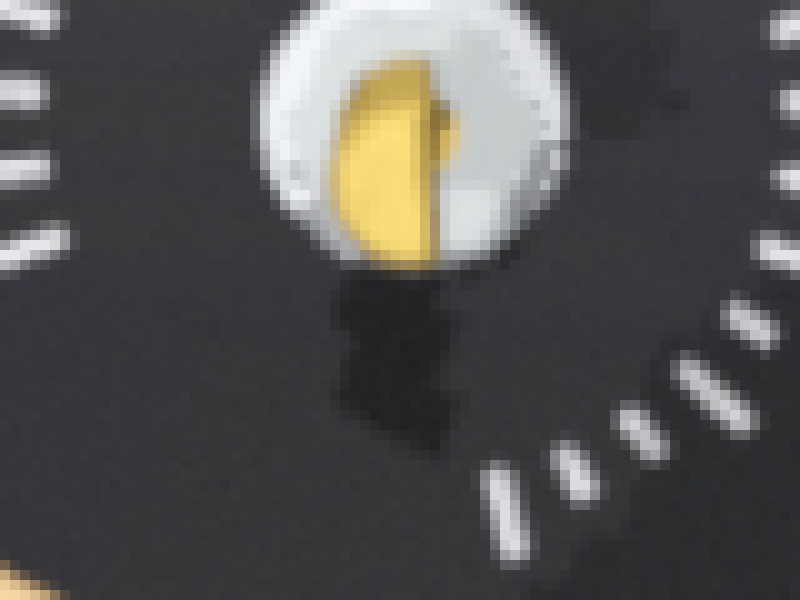

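The end face is clear. Its flat is the near-vertical right edge, from about (259,137) to (260,157), with its round side to the left and its centre near (257,148). The flat therefore faces tool +y. Next I'll fit it.

Run:
```python
from h import *
d=np.load("w4.npy",allow_pickle=True).item();I=cv2.imread("pics/w4.png").astype(float)
sat=(I[:,:,2]-I[:,:,0]);K=sat[134:160,244:266]
np.set_printoptions(linewidth=200);print(K.astype(int))
print(st()[0]["qpos"])
```

```text
[[ -6  -6  -7  -7  -7  -7  -7  -7  -6  -6  -5  -4  -4  -4  -4  -5  -5  -6  -6  -6  -6  -6]
 [ -6  -7  -7  -6  -5  -5  -6  -6  -5  -3   4  15  20  20  14  -1  -5  -6  -6  -6  -7  -5]
 [ -6  -6  -6  -6  -6  -5  -6  -5   1  15  40  65  73  76  56   5  -5  -6  -5  -6  -6  -6]
 [ -6  -7  -7  -6  -6  -5  -5   2  33  68  91 105 108 108  84  14  -5  -7  -6  -5  -7  -6]
 [ -6  -6  -6  -6  -7  -6  -2  17  77 105 110 112 113 111  89  21  -3  -6  -7  -6  -7  -7]
 [ -7  -7  -6  -6  -7  -4  14  54  99 110 112 113 114 114 100  48   4  -5  -6  -6  -6  -6]
 [ -6  -6  -7  -7  -6   1  32  84 107 113 117 120 122 121 107  72  30   4  -5  -6  -6  -6]
 [ -6  -6  -7  -7  -5  11  62 106 116 121 125 127 129 124 109  80  65  42   7  -6  -7  -6]
 [ -6  -5  -7  -6  -5  15  77 114 123 127 130 130 130 122 103  82  85  70  16  -5  -6  -6]
 [ -6  -6  -6  -7  -5  22  95 121 127 130 130 130 130 122 104  90 111  82  17  -5  -6  -5]
 [ -7  -6  -7  -6   0  40 108 125 128 129 130 130 130 123 106  91 109  74  14  -5  -7  -6]
 [ -6  -7  -8  -5   4  51 116 128 129 129 129 129 130 123 108  92  95  40   3  -6  -7  -6]
 [ -6  -
[... 652 characters left out ...]
-4  18  79 120 129 130 129 128 129 118  62   0  -6  -7  -6  -6  -7]
 [ -2  -2  -2  -4  -5  -5  -2  21  81 119 126 128 129 128 119  67   1  -6  -7  -6  -7  -6]
 [ -2  -3  -2  -2  -3  -5  -6  -2  27  76 102 114 118 120 107  63   7  -5  -6  -6  -5  -4]
 [ -3  -3  -3  -3  -4  -4  -4  -3   6  21  45  64  68  76  62  30   4  -4  -4  -3  -2  -2]
 [ -3  -3  -4  -4  -5  -4  -2  -2  -2   0   8  13  11  12  11   6   1  -2  -1  -2  -2  -4]
 [ -4  -3  -3  -3  -5  -5  -3  -2  -2  -3  -3  -3  -3  -3  -3  -2  -4  -3  -4  -3  -3  -4]
 [ -4  -3  -3  -3  -3  -4  -3  -1  -1  -3  -4  -2  -2  -4  -3  -3  -2  -3  -4  -2  -2  -3]]
[-0.35896291  0.67322063 -0.2964673   1.65560721  0.24569878  0.84808676 -1.96736348]
```

```bash
cat >> h.py <<'E'
def shaftfit(npy,png,box,side):
    """circle fit of sub-pixel outline points in tool frame; box in px"""
    pass
E
python3 - <<'E'
from h import *
from scipy.optimize import least_squares
d=np.load("w4.npy",allow_pickle=True).item();I=cv2.imread("pics/w4.png").astype(float);s=I[:,:,2]-I[:,:,0];R=d["R"]
def tool(u,z=.0945):
    return (R.T@(onz("wrist",u,z,d["c"])-d["p"]))[:2]
L,F=[],[]
for y in range(146,156):
    r=s[y,244:258];i=np.argmax(r>65);L.append(tool((244+i-1+(65-r[i-1])/(r[i]-r[i-1]),y)))
for y in range(147,155):
    r=s[y,250:266];i=len(r)-1-np.argmax(r[::-1]>65);F.append(tool((250+i+(r[i]-65)/(r[i]-r[i+1]),y)))
for x in range(253,258):
    r=s[145:160,x];i=np.argmax(r<65);L.append(tool((x,145+i-1+(r[i-1]-65)/(r[i-1]-r[i]))))
L,F=np.array(L),np.array(F)
for rr in(None,.005):
    f=least_squares(lambda q:np.hypot(*(L-q[:2]).T)-(q[2] if rr is None else rr),[*L.mean(0),.005]);print(f.x,np.sqrt(np.mean(f.fun**2)))
vx,vy,x0,y0=cv2.fitLine(F.astype(np.float32),2,0,.01,.01).ravel();n=np.array([vy,-vx]);C=f.x[:2];dd=(np.array([x0,y0])-C)@n;n*=np.sign(dd)
a=np.arctan2(n[1],n[0]);yaw=np.arctan2(R[1,0],R[0,0])
print("flat dist",abs(dd),"normal tool",a,"world",yaw-a,"centre world",d["p"]+R@np.r_[C,0])
E
```

```text
[ 0.05401609 -0.00130965  0.00513789] 4.749006490140498e-05
[ 0.05392006 -0.00143451  0.005     ] 5.089939002439846e-05
flat dist 0.0007695194855984025 normal tool 1.526364 world -1.16571382594418 centre world [0.61726423 0.30230995 0.12127372]
```

>>> move_arm:
  moves:
    - [[0.2, 0, 0, -0.03, 0, 0, -0.02], [0.2, 0, 0, -0.05, 0, 0, -0.045], [0.2, 0, 0, -0.05, 0, 0, -0.07], [0.2, 0, 0, -0.05, 0, 0, -0.095], [0.2, 0, 0, -0.05, 0, 0, -0.12]]

```text
clock: 5.2
position: [0.5678, 0.2827, 0.1726]
tool_rot: [3.14, -0.002, 1.093]
force: [-0.5, 0.3, -1.2]
grip_width: 0.0383
finger_force: 61.3
```

>>> move_arm:
  moves:
    - [[0.2, 0, 0, 0, 0, 0, -0.12], [0.2, 0, 0, 0, 0, 0, -0.12], [0.2, 0, 0, 0, 0, 0, -0.12], [0.2, 0, 0, 0, 0, 0, -0.12], [0.2, 0, 0, 0, 0, 0, -0.12]]

```text
clock: 5.7
position: [0.5678, 0.2826, 0.1724]
tool_rot: [3.139, 0.0, 1.843]
force: [1.1, 0.2, -0.6]
grip_width: 0.0381
finger_force: 61.3
```

>>> move_arm:
  moves:
    - [[0.2, 0, 0, 0, 0, 0, -0.12], [0.2, 0, 0, 0, 0, 0, -0.12], [0.2, 0, 0, 0, 0, 0, -0.12], [0.2, 0, 0, 0, 0, 0, -0.12], [0.2, 0, 0, 0, 0, 0, -0.12]]

```text
clock: 6.2
position: [0.5679, 0.2824, 0.1723]
tool_rot: [3.14, 0.002, 2.593]
force: [-0.7, -0.6, -0.8]
grip_width: 0.0382
finger_force: 61.3
```

Run:
```python
from h import *
s,p,R=st();print(p,s["tool_rot"],s["qpos"],s["clock"])
```

```text
[0.56785069 0.28237775 0.17230133] [3.14028895e+00 2.04206932e-03 2.59252337e+00] [-0.02297047  0.7319227  -0.8486277   1.60153075  0.6042625   1.08655217
 -0.01242195] 6.2
```

>>> move_arm:
  moves:
    - [[0.2, -0.012, 0.08, 0, 0, 0, -0.12], [0.2, -0.012, 0.08, 0, 0, 0, -0.12], [0.2, -0.012, 0.08, 0, 0, 0, -0.12], [0.2, -0.012, 0.08, 0, 0, 0, -0.12], [0.2, -0.012, 0.08, 0, 0, 0, -0.12]]

```text
clock: 6.7
position: [0.6201, 0.3443, 0.1722]
tool_rot: [-3.141, 0.002, -2.94]
force: [0.3, 0.1, -0.9]
grip_width: 0.0387
finger_force: 61.3
```

>>> move_arm:
  moves:
    - [[0.2, 0, 0, 0, 0, 0, -0.12], [0.2, 0, 0, 0, 0, 0, -0.12], [0.2, 0, 0, 0, 0, 0, -0.12], [0.2, 0, 0, 0, 0, 0, -0.12], [0.2, 0, 0, 0, 0, 0, -0.12]]

```text
clock: 7.2
position: [0.6202, 0.3439, 0.1723]
tool_rot: [-3.14, 0.001, -2.191]
force: [0.5, 0.3, -1.4]
grip_width: 0.0382
finger_force: 61.3
```

Run:
```python
from h import *
s,p,R=st();print(p,s["tool_rot"],s["qpos"],s["clock"])
go([.62,.345,.121],-1.609)
```

```text
[0.62017872 0.34386931 0.17228299] [-3.13975142e+00  1.03901473e-03 -2.19092983e+00] [-0.0223785   0.94961206 -1.10535172  1.36838289  0.8481116   1.327231
  1.37454077] 7.2
shift [-0.0008  0.0009  0.0513] turn [-0.0003  0.0001 -0.0926] clock 7.2 yaw [-3.140e+00  1.000e-03 -2.191e+00]
```

>>> move_arm:
  moves:
    - [[0.2, 0, 0, 0.03, 0, 0, -0.024], [0.2, 0, 0, 0.051, 0, 0, -0.048], [0.2, 0, 0, 0.051, 0, 0, -0.072], [0.2, 0, 0, 0.051, 0, 0, -0.093], [0.2, 0, 0, 0.051, 0, 0, -0.093]]

```text
clock: 7.7
position: [0.6202, 0.3439, 0.1206]
tool_rot: [-3.14, 0.0, -1.61]
force: [-0.1, 1.0, 0.9]
grip_width: 0.0387
finger_force: 61.3
```

Run:
```python
from h import *
c=bot.camera_params("wrist");s,p,R=st();I=bot.grab_frame("wrist")[:,:,::-1];cv2.imwrite("pics/w5.png",I)
np.save("w5.npy",dict(c=c,p=p,R=R.as_matrix()),allow_pickle=True);print(p,s["tool_rot"],s["force"],s["qpos"])
u=pix("wrist",np.array([.618,.3,.095]),c);print(u)
x,y=(u-[30,25]).astype(int);print(x,y)
A=cv2.resize(I[y:y+50,x:x+60],None,fx=8,fy=8,interpolation=0)
B=cv2.resize(I[225:325,190:330],None,fx=4,fy=4,interpolation=3)[:400,100:420]
cv2.imwrite("pics/w5c.png",np.hstack([A,B]))
K=(I[:,:,2].astype(int)-I[:,:,0]);np.set_printoptions(linewidth=220);print(K[y+8:y+42,x+14:x+46])
```

```text
[0.6201501  0.34389329 0.12063958] [-3.14038974e+00  1.43622404e-05 -1.61027994e+00] [-0.09419809  0.98278194  0.89397074] [ 1.59189528e-03  1.04763091e+00 -1.16515145e+00  1.40262166e+00
  9.67486630e-01  1.31423352e+00  1.89105141e+00]
[257.64688168 163.44230469]
227 138
[[-4 -4 -4 ... -4 -4 -3]
 [-5 -5 -4 ... -4 -4 -4]
 [-4 -5 -5 ... -2 -3 -3]
 ...
 [-2 -5 -5 ... -5 -6 -6]
 [-3 -4 -4 ... -5 -6 -7]
 [-3 -3 -5 ... -4 -5 -6]]
```

View pics/w5c.png

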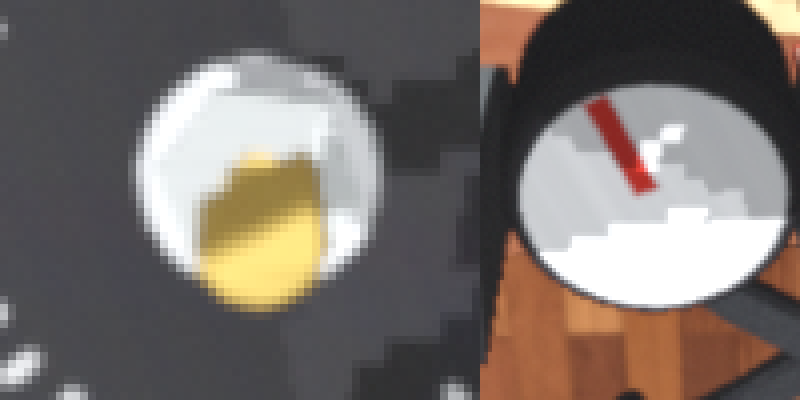

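The flat's edge is now at the upper left, at the same slant as the knob's pointer (about 0.41 rad against 0.44). The shaft end is centred near (259.3,168). I'll compare this with the w4 view to solve for the camera bias.

Run:
```python
from h import *
from scipy.optimize import least_squares
d=np.load("w5.npy",allow_pickle=True).item();I=cv2.imread("pics/w5.png").astype(float);s=I[:,:,2]-I[:,:,0];R=d["R"]
def tool(u,z=.0945): return (R.T@(onz("wrist",u,z,d["c"])-d["p"]))[:2]
T=35;L=[];m=(s[140:185,240:280]>T).astype('uint8');n,l,stt,cc=cv2.connectedComponentsWithStats(m);i=1+stt[1:,4].argmax();print(stt[i],cc[i]+[240,140])
for y in range(168,175):
    r=s[y,244:276];k=np.flatnonzero(r>T);a,b=k[0],k[-1]
    L+=[tool((244+a-1+(T-r[a-1])/(r[a]-r[a-1]),y)),tool((244+b+(r[b]-T)/(r[b]-r[b+1]),y))]
for x in range(255,265):
    r=s[165:185,x];k=np.flatnonzero(r>T)[-1];L.append(tool((x,165+k+(r[k]-T)/(r[k]-r[k+1]))))
L=np.array(L);f=least_squares(lambda q:np.hypot(*(L-q[:2]).T)-q[2],[*L.mean(0),.005]);print(f.x,np.abs(f.fun).max())
C=f.x[:2];X5=(d["p"]+R@np.r_[C,0])[:2];print("world w5",X5)
d4=np.load("w4.npy",allow_pickle=True).item();R4=d4["R"];X4=(d4["p"]+R4@[.05395,-.0014,0])[:2]
b=np.linalg.solve((R4-R)[:2,:2],X4-X5);print("bias",b,"true",X5-R[:2,:2]@b,X4-R4[:2,:2]@b)
# knob cap in this image
for zt in(-.018,-.020,-.022):
    def fn(u):
        o,v=ray("wrist",u,d["c"]);o=R.T@(o-d["p"]);v=R.T@v;return (o+v*(zt-o[2])/v[2])[:2]
    J=I[240:305,221:295];m=((J.min(2)>120)*1).astype('uint8')
    h=cv2.convexHull(max(cv2.findContours(m,0,2)[0],key=cv2.contourArea));H=np.array([fn(u+[221,240]) for u in h[:,0]],np.float32)*1000
    print(zt,cv2.fitEllipse(H))
```

```text
[ 12  17  16  20 258] [259.44186047 166.93410853]
[0.04055109 0.00126052 0.00479143] 0.0003011407026101906
world w5 [0.61728988 0.30342356]
bias [-0.00054727  0.00040545] true [0.61767341 0.30286071] [0.61767341 0.30286071]
-0.018 ((-3.7280001640319824, 0.631879448890686), (34.15350341796875, 34.57841491699219), 75.56982421875)
-0.02 ((-2.3517093658447266, 0.631402850151062), (33.610076904296875, 34.028228759765625), 75.56985473632812)
-0.022 ((-0.9754184484481812, 0.6309260725975037), (33.066646575927734, 33.4780387878418), 75.56996154785156)
```

Run:
```python
from h import *
E=[]
for k in(4,5):
    d=np.load(f"w{k}.npy",allow_pickle=True).item();w=np.array(d["c"]["R"]);E.append((d["R"].T@(-w.T@d["c"]["t"]-d["p"]),Ro.from_matrix(d["R"].T@w.T).as_rotvec()));print(k,*E[-1])
for _ in range(6):
    c=bot.camera_params("wrist");w=np.array(c["R"]);s,p,R=st();print(R.inv().apply(-w.T@c["t"]-p),(R.inv()*Ro.from_matrix(w.T)).as_rotvec(),p)
# fixed-extrinsic comparison: everything in tool frame
def tool(u,z,E):
    o,v=ray("wrist",u,dict(c,R=np.eye(3),t=np.zeros(3)));v=Ro.from_rotvec(E[1]).apply(v);return (E[0]+v*(z-E[0][2])/v[2])
for e in E: print("knob",tool((258.4,274),-.020,e),"w5 shaft px",tool((259.3,168.1),.1206-.0945,e), "w4 shaft",tool((257.2,147.6),.1213-.0945,e))
```

```text
4 [ 0.08331129 -0.00102263 -0.14368112] [-0.25763995 -0.25917521  1.55506969]
5 [ 0.08276944  0.00060192 -0.14369647] [-0.2597008  -0.26026419  1.5550759 ]
[ 0.08273278  0.00061926 -0.1436726 ] [-0.25980271 -0.26026827  1.55503287] [0.6200685  0.34397167 0.12063635]
[ 0.08273278  0.00061926 -0.1436726 ] [-0.25980271 -0.26026827  1.55503287] [0.6200685  0.34397167 0.12063635]
[ 0.08273278  0.00061926 -0.1436726 ] [-0.25980271 -0.26026827  1.55503287] [0.6200685  0.34397167 0.12063635]
[ 0.08273278  0.00061926 -0.1436726 ] [-0.25980271 -0.26026827  1.55503287] [0.6200685  0.34397167 0.12063635]
[ 0.08273278  0.00061926 -0.1436726 ] [-0.25980271 -0.26026827  1.55503287] [0.6200685  0.34397167 0.12063635]
[ 0.08273278  0.00061926 -0.1436726 ] [-0.25980271 -0.26026827  1.55503287] [0.6200685  0.34397167 0.12063635]
knob [-0.00044055 -0.00084604 -0.02      ] w5 shaft px [ 0.04193452 -0.00031328  0.0261    ] w4 shaft [ 0.05402956 -0.00154284  0.0268    ]
knob [-0.00135448  0.00085043 -0.02      ] w5 shaft px [0.04102856 0.00141665 0.0261    ] w4 shaft [0.05313375 0.00018799 0.0268    ]
```

>>> move_arm:
  moves:
    - [[0.2, 0.025, 0, 0, 0, 0, 0], [0.2, 0.042, 0.0006, 0, 0, 0, 0], [0.2, 0.0424, 0.0006, 0, 0, 0, 0], [0.2, 0.0424, 0.0006, 0.01, 0, 0, 0], [0.2, 0.0424, 0.0006, 0.016, 0, 0, 0]]
  force: 80

```text
clock: 8.25
position: [0.6169, 0.3026, 0.103]
tool_rot: [-3.141, -0.0, -1.613]
force: [0.8, -0.4, -1.9]
grip_width: 0.0379
finger_force: 81.3
```

>>> move_arm:
  moves:
    - [[0.2, 0, 0, 0.004, 0, 0, 0], [0.2, 0, 0, 0.008, 0, 0, 0], [0.2, 0, 0, 0.01, 0, 0, 0], [0.2, 0, 0, 0.01, 0, 0, 0]]

```text
clock: 8.65
position: [0.6171, 0.3018, 0.0931]
tool_rot: [3.142, -0.001, -1.612]
force: [0.7, -1.7, -1.5]
grip_width: 0.0385
finger_force: 81.3
```

>>> move_arm:
  moves:
    - [[0.2, 0, 0, 0.002, 0, 0, 0], [0.2, 0, 0, 0.004, 0, 0, 0], [0.2, 0, 0, 0.005, 0, 0, 0], [0.2, 0, 0, 0.005, 0, 0, 0]]

```text
clock: 9.05
position: [0.6174, 0.3017, 0.0884]
tool_rot: [-3.141, -0.0, -1.612]
force: [3.7, -4.0, 1.9]
grip_width: 0.0376
finger_force: 81.4
```

>>> move_arm:
  moves:
    - [[0.2, 0, 0, 0.002, 0, 0, 0], [0.2, 0, 0, 0.004, 0, 0, 0], [0.2, 0, 0, 0.005, 0, 0, 0], [0.2, 0, 0, 0.005, 0, 0, 0]]

```text
clock: 9.45
position: [0.6175, 0.3016, 0.0835]
tool_rot: [-3.141, -0.001, -1.612]
force: [3.5, -4.5, 2.8]
grip_width: 0.0379
finger_force: 81.6
```

>>> move_arm:
  moves:
    - [[0.2, 0, 0, 0.001, 0, 0, 0], [0.2, 0, 0, 0.002, 0, 0, 0], [0.2, 0, 0, 0.002, 0, 0, 0]]

```text
clock: 9.75
position: [0.6176, 0.3016, 0.0817]
tool_rot: [-3.141, -0.0, -1.612]
force: [3.5, -4.9, 3.0]
grip_width: 0.0376
finger_force: 81.8
```

>>> move_arm:
  moves:
    - [[0.2, 0, 0, 0.001, 0, 0, 0], [0.2, 0, 0, 0.002, 0, 0, 0], [0.2, 0, 0, 0.002, 0, 0, 0]]

```text
clock: 10.05
position: [0.6177, 0.3017, 0.0802]
tool_rot: [-3.14, -0.0, -1.612]
force: [2.3, -5.8, 8.3]
grip_width: 0.0378
finger_force: 82.4
```

>>> move_arm:
  moves:
    - [[0.2, 0, 0, 0.001, 0, 0, 0], [0.2, 0, 0, 0.001, 0, 0, 0], [0.2, 0, 0, 0.001, 0, 0, 0]]

```text
clock: 10.35
position: [0.6178, 0.3017, 0.0799]
tool_rot: [-3.14, -0.0, -1.612]
force: [0.4, -9.3, 17.7]
grip_width: 0.0377
finger_force: 83.3
```

Run:
```python
from h import *
s,p,R=st();print(p,s["force"])
w=bot.grab_frame("wrist")[:,:,::-1];a=bot.grab_frame("scene")[:,:,::-1]
A=cv2.resize(a[180:270,140:270],(400,277),interpolation=3);B=cv2.resize(w[190:320,170:350],(400,289),interpolation=3)
cv2.imwrite("pics/f1.png",np.hstack([A,B[:277]]))
```

```text
[0.61777596 0.3017408  0.07985966] [ 0.36111278 -9.29442957 17.67953095]
```

View pics/f1.png

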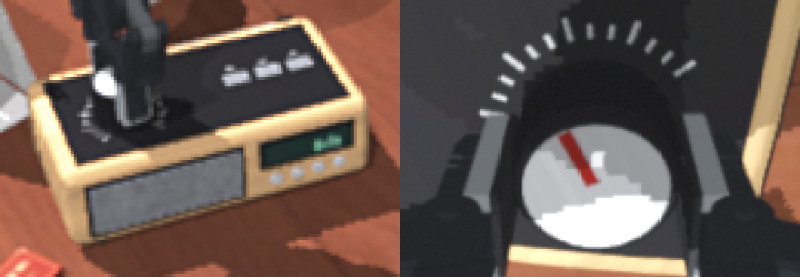

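The display is lit and the cap hasn't moved in the grip (centre still near (258,274)). The hard stop is at TCP z = 79.9 mm, as predicted. I'll add a little push for margin and ease the side load.

>>> move_arm:
  moves:
    - [[0.2, 0.0006, 0, 0.0006, 0, 0, 0], [0.2, 0.0006, 0, 0.0006, 0, 0, 0], [0.2, 0.0006, 0, 0.0006, 0, 0, 0], [0.2, 0.0006, 0, 0.0006, 0, 0, 0]]

```text
clock: 10.85
position: [0.6178, 0.3017, 0.0797]
tool_rot: [-3.139, 0.001, -1.612]
force: [0.2, -7.0, 20.5]
grip_width: 0.0377
finger_force: 83.7
```

>>> move_arm:
  moves:
    - [[0.2, 0, 0, 0, 0, 0, 0], [0.2, 0, 0, 0, 0, 0, 0], [0.2, 0, 0, 0, 0, 0, 0]]

```text
clock: 11.15
position: [0.6178, 0.3017, 0.0798]
tool_rot: [-3.139, 0.001, -1.612]
force: [0.4, -7.0, 21.0]
grip_width: 0.0379
finger_force: 83.7
```

```bash
python3 -c "
from workcell import bot
print(bot.observe()['force'],bot.observe()['position']);print(bot.job_done())"
```

```text
[ 0.38613963 -7.01247259 21.01576961] [0.61782583 0.30168396 0.07975046]
the job is handed in; nothing more can be done
None
```

The knob is on the shaft with its D-hole aligned, pushed home and still held pressed down at about 21 N; the radio's display is lit, and I handed the job in at about 11 s (no verdict was returned).

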